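Load the flask tilting stand and wet out the flasks

ROBOT

A 6-joint arm with a two-finger parallel gripper is mounted at the origin on a cart in front of the work surface, level with it; the furniture and walls round the work are solid. World frame = base frame: x ahead of the robot, y to its left, z up, the work surface at z = 0. Lengths are in m, angles in rad, forces in N, time in s.
With the tool pointing down it reaches from about 0.275 to 0.75 m from the base axis. Payload 10.2 kg.
Tool frame: the origin (TCP) lies at the very end of the fingers, on their centre line; the grasp point (between the pads) lies arm.grasp_offset behind it (arm.grasp_offset is the distance from the TCP to the grasp point, in m); z points along the fingers, y is the line along which they close (so a half turn about z gives the same grasp; the last joint's range is limited). The gripper opens to 85 mm and grips with 20 to 120 N. Pads are 22 mm wide; open, the fingers measure 114 mm over their backs; the gripper's body (76 mm by 85 mm) begins 54 mm behind the grasp point. The pads swing forward as they close: fully open they stand 13 mm farther back than shut.
Start: joints at [-1.389, 0.313, 1.498, -0, 1.331, -0.223], TCP at [0.207, -0.483, 0.231] pointing down, gripper open.
Joint ranges: [-2.94, 2.94], [-0.97, 2.17], [0.19, 2.56], [-1.23, 4.37], [0.02, 3.11], [-2.88, 2.88]. Speed limits (rad/s): [2.39, 2.39, 3.01, 3.14, 3.14, 3.14].

INTERFACE

Orientations are given as a 3x3 rotation matrix whose columns are the frame's x, y, z axes.
In Python, from bench import arm, cams, ticket gives the robot as it stands (arm), with the cameras (cams) and the job (ticket).
- The arm moves only by the shell command python3 jog.py 'ROWS' [OPENING]. ROWS is a JSON list of rows, 1 to 8 of them, each of 4 numbers: dx, dy, dz in m, then a turn about the tool's z in rad; each row shifts and turns the commanded pose from where the row before left it, along the tool's axes as they then stand; what a row does not reach is not made up. A row lasts 1/10 s, in which the tool goes at most 0.05 m and 0.15 rad, less where a joint would pass 70% of its speed; a pose out of reach is approached as far as the arm can. OPENING is the finger opening in m, set as the command begins (- or left out keeps the last). The fingers move at their own pace and stop on an object; the grip force is fixed at half the most. Time passes only in rows, so rows that do not move let the fingers close. It prints the time, the measured TCP pose, the force, the opening and the grip force at its end.
- arm.get_state(): the state, without advancing time (a new reading comes with each control period).
- cams.read_camera(name): name is "scene" or "top" or "wrist"; returns (picture, depth): 420x560x3 uint8, red, green, blue; 420x560 float32, m along the optical axis (not along the pixel's ray), 0 where there is no reading.
- cams.camera_info(name): a dict with "mtx" (3x3 intrinsics, pixels), "R" (3x3) and "t" (3): a world point X has camera coordinates R X + t; the wrist camera has in their place "mount" (4x4, takes a point from camera to tool coordinates, whose origin is the TCP and whose axes are the flange's). Camera axes: x right, y down, z forward; pixel columns grow to the right and rows downward; lengths in m; the calibration is good to about 2 mm. A picture is of the moment at which its call begins: read the wrist's pose just before it. camera_info takes no time and is no camera call.
- ticket.job_done(): hands the job in; it is judged then, once.
The state is a dict: "t": time; "joint_pos": joint angles; "dq": joint speeds; "effort": joint torques, N m; "position": TCP position; "ee_rot": TCP orientation; "ft_force": force on the tool from outside, world axes, zero at the start; "moment": the same for the moment, N m; "finger_gap": finger opening in m; "grasp_force": force on a finger pad.
Only numpy, scipy, OpenCV 4.12 (cv2) and the standard library are available. Lean on these libraries where they do the work, as an engineer would, in place of code of your own. Each camera call takes 0.05 s, during which the arm holds its last target. There are 200 camera calls.

TASK

Load the flask tilting stand: cock its sprung keeper back until the sear catches, set every stoppered round-bottomed flask from the cork rings upright and centred in a ring of the stand (any ring, one flask each), then press the trigger so that the keeper comes down and holds the stoppers. With the keeper down, tilt the cradle by its lever to 40 degrees, keep it there for five seconds to wet the necks, bring it back fully level and let go; never tilt it while the keeper is up, and leave the wash bottle, the timer and the marker where they are.

Things in the scene. Friction and masses are not known exactly. Their poses are not given: they have to be found in the camera images.
- stand: grey base plate, 170 x 360 mm, of the flask tilting stand, fixed to the bench (its top at z = 12 mm). Origin on the bench surface straight under the middle ring; x points from the stand's front (robot's side) to its rear, y to its left, z up; turned by -0.2 to 0.3 rad. 'Stand (x, y, z)' below means this frame in mm, with the cradle level
- cradle (a joint): tilt of the cradle, the aluminium frame with the three rings, in rad about the stand's y axis: 0 = level (hard stop), grows as its top swings to the stand's front, 0.698 = 40 degrees, stop at 1.0. Friction (0.4 N m) keeps it where it is left
- cradle_axis (a point): point on the cradle's pivot axis (which runs along the stand's y), 75 mm above the bench, in the plane of lever_grip
- lever_grip (a point): middle of the tilting lever's grip, a black round bar 14 mm thick, 64 mm long, along the stand's y, at stand (43, 202, 192) when level. It goes round cradle_axis at 125 mm radius, leaning 20 degrees to the rear when level, 20 degrees to the front at 40 degrees. Its flat rod hangs from the bar's inner end. Pinch it from above, front and rear; it turns in the grip. Long marks on the plate: 0 and 40
- keeper (a joint): swing of the keeper, a U-shaped steel bail with a rubber-faced bar across the stoppers, in rad about the stand's y: 0 = down with no flask under it, 0.1 = level on seated flasks; grows as its front grip swings up and over to the rear; the sear catches at 1.95 (caught, it rests at 1.91 to 1.95), stop at 2.12. A damped spring drives it down, 0.5 N m at 0, 1.0 N m at 1.95 (6 to 9 N at the grip)
- keeper_hinge (a point): middle of the keeper's hinge axis (along the stand's y), at stand (85, 0, 173); moves with the cradle
- keeper_grip (a point): middle of the keeper's front grip, a black round bar 12 mm thick along the stand's y, clear for 67 mm between two thin rods. At keeper angle q it is 155 cos(q - 0.09) mm to the front of keeper_hinge and 155 sin(q - 0.09) mm above it; the stopper bar is 85 mm from the hinge. Pinch it from above, front and rear; it turns in the fingers
- trigger (a joint): trigger, in rad: 0 = home, grows as its pad is pressed down; the sear lets go at about 0.17, stop at 0.4. A spring returns it; tripping takes about 6 N on the pad
- trigger_pad (a point): middle of the upper face of the trigger's black thumb pad, 26 x 26 mm, near stand (-22, -164, 186); pressed 10 to 16 mm straight down it trips the keeper. The keeper's right arm swings past at stand y = -119
- seat_0 (a point): where a seated flask's bulb centre lies in the stand's left ring, 21 mm above the black ring's upper edge (ring 64 mm outside, 48 mm hole, 12 mm high), at stand (0, 85, 83) when level; axes are the cradle's, z up when level
- seat_1 (a point): where a seated flask's bulb centre lies in the stand's middle ring, 21 mm above the black ring's upper edge (ring 64 mm outside, 48 mm hole, 12 mm high), at stand (0, 0, 83) when level; axes are the cradle's, z up when level
- seat_2 (a point): where a seated flask's bulb centre lies in the stand's right ring, 21 mm above the black ring's upper edge (ring 64 mm outside, 48 mm hole, 12 mm high), at stand (0, -85, 83) when level; axes are the cradle's, z up when level
- flask_0: amber round-bottomed flask with white stopper in a fixed cork ring 14 mm high, or absent; 116 mm high, bulb 64 mm wide, neck 21 mm wide from 66 to 104 mm up, flat-topped stopper 26 mm wide above, about 180 g. Origin at the bulb's lowest point, z along the neck. Weighted low: it stands upright also on the bare bench and rights itself. Grip the neck from above, fingertips 64 mm up or higher
- flask_1: amber round-bottomed flask with white stopper in a fixed cork ring 14 mm high, or absent; 116 mm high, bulb 64 mm wide, neck 21 mm wide from 66 to 104 mm up, flat-topped stopper 26 mm wide above, about 180 g. Origin at the bulb's lowest point, z along the neck. Weighted low: it stands upright also on the bare bench and rights itself. Grip the neck from above, fingertips 64 mm up or higher
- flask_2: amber round-bottomed flask with white stopper in a fixed cork ring 14 mm high, or absent; 116 mm high, bulb 64 mm wide, neck 21 mm wide from 66 to 104 mm up, flat-topped stopper 26 mm wide above, about 180 g. Origin at the bulb's lowest point, z along the neck. Weighted low: it stands upright also on the bare bench and rights itself. Grip the neck from above, fingertips 64 mm up or higher
- flask_0_mid (a point): centre of the bulb of flask_0, 32 mm up its axis
- flask_1_mid (a point): centre of the bulb of flask_1, 32 mm up its axis
- flask_2_mid (a point): centre of the bulb of flask_2, 32 mm up its axis
- wash_bottle: squeeze wash bottle with a red spout, 58 mm in diameter, 215 mm high, on the bench right of the stand's rear; bystander
- timer: white digital timer lying on the bench, 64 x 62 x 18 mm, left in front of the stand; bystander
- marker: black marker pen lying on the bench left of the stand, 128 mm long, 16 mm thick; bystander

How it is judged:
On the way, in this order (a step that is already met when the one before it is completed fails the run):
1. the keeper is cocked: swung back and held by its sear (value of joint keeper above 1.86 rad), for 0.3 s.
2. every flask sits centred and upright in a ring of the stand, the keeper still cocked (value of joint keeper above 1.86 rad and value of joint cradle below 0.06 rad and (distance between flask_0_mid and seat_0 below 0.006 m or distance between flask_0_mid and seat_1 below 0.006 m or distance between flask_0_mid and seat_2 below 0.006 m) and angle between the z axis of each of flask_0, flask_1, flask_2 and the z axis of seat_1, either way round below 0.12 rad and (distance between flask_1_mid and seat_0 below 0.006 m or distance between flask_1_mid and seat_1 below 0.006 m or distance between flask_1_mid and seat_2 below 0.006 m) and (distance between flask_2_mid and seat_0 below 0.006 m or distance between flask_2_mid and seat_1 below 0.006 m or distance between flask_2_mid and seat_2 below 0.006 m)), for 0.3 s.
3. the keeper has been tripped and lies on the stoppers (value of joint keeper below 0.2 rad and (distance between flask_0_mid and seat_0 below 0.006 m or distance between flask_0_mid and seat_1 below 0.006 m or distance between flask_0_mid and seat_2 below 0.006 m) and angle between the z axis of each of flask_0, flask_1, flask_2 and the z axis of seat_1, either way round below 0.12 rad and (distance between flask_1_mid and seat_0 below 0.006 m or distance between flask_1_mid and seat_1 below 0.006 m or distance between flask_1_mid and seat_2 below 0.006 m) and (distance between flask_2_mid and seat_0 below 0.006 m or distance between flask_2_mid and seat_1 below 0.006 m or distance between flask_2_mid and seat_2 below 0.006 m)), for 0.3 s.
4. the cradle is held at 40 degrees with the flasks kept in their rings (all of step 3 and value of joint cradle between 0.61 and 0.785 rad), for 3.5 s.
At the end, for the whole second after the job is handed in: Every flask present sits in a ring of the stand, its bulb within 6 mm of its place and its axis within 7 degrees of upright; the keeper is down on the stoppers (below 0.2 rad), the cradle is level (below 3 degrees) and the flasks are at rest (all of step 3 and value of joint cradle below 0.052 rad and angle between each of flask_0, flask_1, flask_2's own z axis and vertical below 0.12 rad and linear speed of each of flask_0, flask_1, flask_2 below 0.02 m/s); the robot touches nothing.
It fails at once if the cradle is tilted more than 15 degrees while the keeper is up (value of joint cradle above 0.26 rad and value of joint keeper above 0.4 rad).
It fails at once if the wash bottle is moved more than 4 cm (distance of wash_bottle from where it was at the start of the episode above 0.04 m).
It fails at once if the timer is moved more than 4 cm (distance of timer from where it was at the start of the episode above 0.04 m).
It fails at once if the marker is moved more than 4 cm (distance of marker from where it was at the start of the episode above 0.04 m).
Of flask_0, flask_1, flask_2 only 2 to 3 are there at a start; the rules pass over those that are not, and their reading is None.
At some moment in a run one of flask_0, flask_1, flask_2 may be knocked a few centimetres aside while the robot is not near it.
Once in a run the grip may slacken for a moment while it holds something.
It also fails if it takes over 210 s, if anything falls off the work surface, if the arm or the gripper's body presses on something with over 40 N, if the wrist force passes 120 N, or if a joint passes its speed limit or range.

## Working session

There is one attempt and no reset: what is moved stays moved. The work goes in short steps, Python scripts to look and compute and a shell command to move; the robot and the scene stay as the last step left them, time stands still between calls to the robot, and variables do not carry over. Pictures are saved under pics/ and viewed, at most 14 in all, crops included, and the job is handed in when it is done.

```bash
ls; mkdir -p pics
cat > look.py <<'E'
from bench import arm, cams, ticket
import cv2,sys,numpy as np
n,tag=sys.argv[1],sys.argv[2]
s=arm.get_state()
im,d=cams.read_camera(n)
cv2.imwrite(f'pics/{tag}.png',im[:,:,::-1]); np.savez(f'pics/{tag}.npz',im=im,d=d,p=s['position'],R=s['ee_rot'])
i=cams.camera_info(n)
print({k:np.round(v,4).tolist() for k,v in i.items()},arm.grasp_offset,s['t'],s['ee_rot'])
E
python3 look.py top top0; python3 look.py scene sc0
```

```text
(no output)
```

View pics/top0.png

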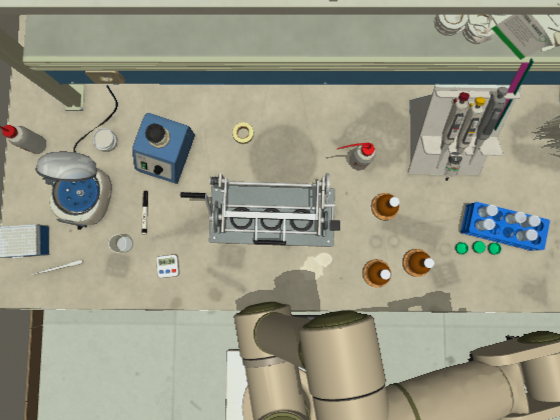

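View pics/sc0.png

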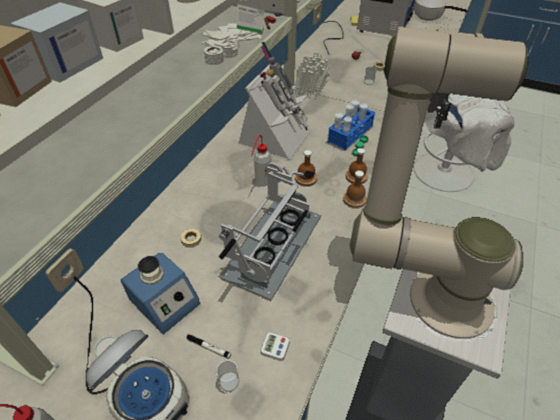

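Top view: three flasks with stoppers near px (394,201), (428,262), (384,273). The stand is centred near (271,217), with the keeper grip at (268,240), lever at (193,195) and trigger pad at (334,225). The scene view agrees with this.

```bash
cat > geo.py <<'E'
import numpy as np
from bench import arm, cams, ticket
def cloud(tag,n):
    f=np.load(f'pics/{tag}.npz'); d=f['d']; i=cams.camera_info(n)
    K=np.array(i['mtx']); v,u=np.mgrid[:420,:560]
    c=np.stack([(u-K[0,2])/K[0,0]*d,(v-K[1,2])/K[1,1]*d,d],-1)
    if n=='wrist':
        M=np.array(i['mount']); t=c@M[:3,:3].T+M[:3,3]; P=t@f['R'].T+f['p']
    else: P=(c-np.array(i['t']))@np.array(i['R'])
    P[d==0]=np.nan
    return P,f['im']
E
python3 - <<'E'
from geo import *
import cv2
P,im=cloud('top0','top')
z=P[...,2]
for (u,v) in [(394,201),(428,262),(384,273)]:
    q=P[v-7:v+8,u-7:u+8].reshape(-1,3); c=im[v-7:v+8,u-7:u+8].reshape(-1,3).astype(int)
    m=(c.min(1)>150)&(q[:,2]>.08)
    w=q[m]; print('stopper',m.sum(),w.mean(0).round(4),(w.max(0)-w.min(0)).round(3),np.nanmedian(w[:,2]))
# plate
m=np.zeros(z.shape,bool); m[165:260,195:350]=1
k=m&(abs(z-.012)<.005); pts=P[k][:,:2]
r=cv2.minAreaRect((pts*1000).astype(np.float32)); print('plate',k.sum(),r)
for nme,b in dict(lever=(182,191,205,200),grip=(255,238,285,244),pad=(330,218,340,232)).items():
    q=P[b[1]:b[3],b[0]:b[2]].reshape(-1,3); c=im[b[1]:b[3],b[0]:b[2]].reshape(-1,3).max(1)
    w=q[(c<70)&(q[:,2]>.1)]
    print(nme,len(w),np.median(w,0).round(4),w.min(0).round(4),w.max(0).round(4))
for n_,p in dict(timer=(168,265),marker=(145,212),wash=(366,155)).items(): print(n_,P[p[1],p[0]].round(3))
E
```

```text
stopper 69 [ 0.5623 -0.2959  0.123 ] [0.025 0.023 0.015] 0.12296528423519139
stopper 74 [ 0.4004 -0.3835  0.1229] [0.024 0.024 0.01 ] 0.12309505698970807
stopper 68 [ 0.3703 -0.2683  0.1231] [0.021 0.022 0.01 ] 0.12285325198230462
plate 3950 ((543.4357299804688, 47.12677001953125), (395.8570556640625, 270.4326477050781), 87.86287689208984)
lever 110 [0.5674 0.2265 0.1981] [0.5618 0.1991 0.1917] [0.5758 0.2561 0.204 ]
grip 104 [0.4513 0.0382 0.1631] [ 0.4483 -0.0028  0.156 ] [0.4565 0.0716 0.1692]
pad 81 [ 0.4941 -0.1312  0.1851] [ 0.4815 -0.1417  0.1791] [ 0.5066 -0.1209  0.1895]
timer [0.39  0.328 0.018]
marker [0.542 0.401 0.013]
wash [ 0.684 -0.22   0.14 ]
```

```bash
python3 - <<'E'
from geo import *
import cv2
P,im=cloud('top0','top')
z=P[...,2]; dark=im.max(2)<75
def box(x0,y0,x1,y1,lo,hi):
    m=np.zeros(z.shape,bool); m[y0:y1,x0:x1]=1
    k=m&dark&(z>lo)&(z<hi); n,l,s,c=cv2.connectedComponentsWithStats(k.astype(np.uint8)); j=1+s[1:,4].argmax()
    return P[l==j]
for nme,b in dict(lever=(170,185,212,206,.17,.215),grip=(245,234,296,248,.14,.18),pad=(325,212,350,238,.165,.2)).items():
    w=box(*b); r=cv2.minAreaRect((w[:,:2]*1000).astype(np.float32)); 
    print(nme,len(w),np.round(r[0],1),np.round(r[1],1),round(r[2],1),'slope',np.polyfit(w[:,1],w[:,0],1)[0].round(3),w[:,2].max().round(3))
# plate front edge & sides
g=(abs(z-.012)<.004)&(P[...,0]>.42)&(P[...,0]<.66)&(P[...,1]>-.17)&(P[...,1]<.24)&(im.max(2)<150)&(im[...,2].astype(int)>=im[...,0]-3)
n,l,s,c=cv2.connectedComponentsWithStats(cv2.morphologyEx(g.astype(np.uint8),cv2.MORPH_CLOSE,np.ones((9,9))))
j=1+s[1:,4].argmax(); w=P[(l==j)&g]
r=cv2.minAreaRect((w[:,:2]*1000).astype(np.float32)); print('plate',s[j],r)
E
python3 - <<'E'
import cv2
im=cv2.imread('pics/top0.png')[165:265,175:355]
cv2.imwrite('pics/c1.png',cv2.resize(im,None,fx=4.4,fy=4.4,interpolation=cv2.INTER_CUBIC))
E
```

```text
lever 116 [568.3 228.8] [59.3 12.6] 87.3 slope 0.044 0.204
grip 126 [451.6  35.6] [82.3 10.2] 88.1 slope 0.043 0.169
pad 89 [ 493.9 -130.2] [25.4 23.1] 0.1 slope -0.04 0.189
plate [ 210  185  124   61 6417] ((535.6182861328125, 34.04386901855469), (357.4621276855469, 168.50213623046875), 88.52237701416016)
```

View pics/c1.png

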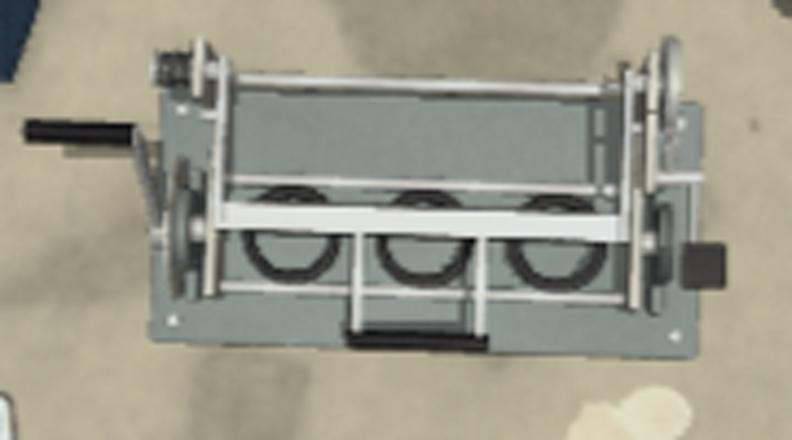

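The crop shows the bare cradle with the keeper down, its black grip near crop px (418,340), the rings at (292,240), (424,240) and (556,243), and the trigger pad at (704,265). My fit puts the stand origin at about (0.5205, 0.033) with yaw about −0.027. Next I align the fingers with the stand's x axis.

```bash
python3 jog.py '[[0,0,0,-0.1424],[0,0,0,-0.1424],[0,0,0,-0.1424],[0,0,0,-0.1424],[0,0,0,-0.1424],[0,0,0,-0.1424],[0,0,0,-0.1424],[0,0,0,-0.1424]]' 0.05
cat > to.py <<'E'
import sys,numpy as np
from bench import arm, cams, ticket
# to.py x y z : world delta to target TCP in tool axes
s=arm.get_state(); R=np.array(s['ee_rot']); t=np.array([float(v) for v in sys.argv[1:4]])
d=R.T@(t-s['position']); print('delta tool',d.round(4),'at',np.round(s['position'],4),'yaw of y',np.arctan2(R[1,1],R[0,1]).round(4),'F',np.round(s['ft_force'],1),'t',s['t'],'gap',round(s['finger_gap'],4))
E
python3 to.py .4516 .0356 .25
```

```text
t: 0.9
position: [0.2067, -0.4824, 0.231]
ee_rot: [[0.021, 1.0, -0.0], [1.0, -0.021, 0.001], [0.001, -0.0, -1.0]]
ft_force: [0.1, 0.4, 0.8]
finger_gap: 0.0501
grasp_force: 0.0
delta tool [ 0.523   0.234  -0.0187] at [ 0.2067 -0.4824  0.231 ] yaw of y -0.0209 F [0.1 0.4 0.8] t 0.9 gap 0.0501
```

```bash
python3 jog.py '[[0.037,0.017,-0.003,0],[0.037,0.017,-0.003,0],[0.037,0.017,-0.003,0],[0.037,0.017,-0.003,0],[0.037,0.017,-0.003,0],[0.037,0.017,-0.003,0],[0.037,0.017,-0.002,0]]' >/dev/null;  python3 jog.py '[[0.037,0.017,0,0],[0.037,0.017,0,0],[0.037,0.017,0,0],[0.037,0.017,0,0],[0.037,0.017,0,0],[0.037,0.017,0,0],[0.037,0.012,0,0],[0,0,0,0]]' >/dev/null; python3 to.py .4516 .0356 .25; python3 look.py wrist w0
```

```text
delta tool [ 0.0032 -0.0025  0.0009] at [0.454  0.0323 0.2509] yaw of y -0.0222 F [-0.4 -0.2 -0.3] t 2.4 gap 0.05
{'mtx': [[339.4438, 0.0, 280.6666], [0.0, 339.4438, 210.2567], [0.0, 0.0, 1.0]], 'mount': [[0.0001, -0.9495, -0.3139, 0.0813], [1.0, 0.0001, -0.0001, -0.0011], [0.0001, -0.3139, 0.9495, -0.1426], [0.0, 0.0, 0.0, 1.0]]} 0.0187 2.4 [[ 2.21498705e-02  9.99754487e-01 -5.90176883e-04]
 [ 9.99754197e-01 -2.21492871e-02  9.77465214e-04]
 [ 9.64153237e-04 -6.11682543e-04 -9.99999348e-01]]
```

View pics/w0.png

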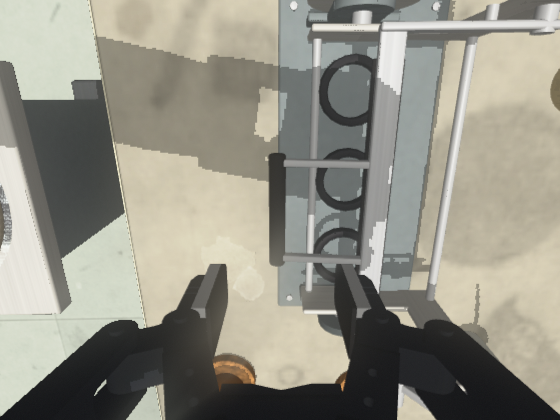

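The wrist view shows the grip bar at cols 270–284, rows 155–265, between the open fingers, and the three rings to its right. I'll measure the bar and rings in this view.

Run:
```python
from geo import *
import cv2
P,im=cloud('w0','wrist')
z=P[...,2]; dark=im.max(2)<70
def comp(k):
    n,l,s,c=cv2.connectedComponentsWithStats(k.astype(np.uint8)); j=1+s[1:,4].argmax(); return P[l==j]
m=np.zeros(z.shape,bool); m[140:280,255:300]=1
w=comp(m&dark&(z>.145)&(z<.18))
r=cv2.minAreaRect((w[:,:2]*1000).astype(np.float32)); print('bar',r,np.percentile(w[:,2],[2,50,98]).round(4),np.polyfit(w[:,1],w[:,0],1))
for b in [(310,45,385,130),(310,140,372,215),(308,220,372,285)]:
    m=np.zeros(z.shape,bool); m[b[1]:b[3],b[0]:b[2]]=1
    w=P[m&dark&(abs(z-.062)<.004)][:,:2]
    f=lambda q:np.hypot(*(w-q[:2]).T)-.028
    from scipy.optimize import least_squares
    # ring band mean radius 28mm: minimise excess outside [24,32]
    g=lambda q:(lambda d:np.maximum(d-.032,0)+np.maximum(.024-d,0))(np.hypot(*(w-q).T))
    q=least_squares(f,w.mean(0),loss='soft_l1',f_scale=.003).x; print('ring',len(w),q.round(4))
```

```text
bar ((450.7584228515625, 53.29896926879883), (48.759117126464844, 11.238231658935547), 88.96284484863281) [0.1599 0.164  0.1657] [0.02428702 0.44927219]
ring 1019 [0.5211 0.1187]
ring 789 [0.519  0.0346]
ring 326 [ 0.5168 -0.0501]
```

```bash
python3 jog.py '[[0.004,-0.004,0.03,-0.003],[0,0,0.03,0],[0,0,0.025,0],[0,0,0.024,0],[0,0,0,0]]' 0.05; python3 to.py .450 .036 .141;  python3 jog.py '[[0,0,0,0],[0,0,0,0],[0,0,0,0],[0,0,0,0],[0,0,0,0]]' 0.0; python3 -c "
import numpy as np
q=np.arange(0,2.06,.1);a=q-.09
print(np.c_[q[1:],-np.diff(155*np.cos(a)),-np.diff(155*np.sin(a))].round(1))"
```

```text
t: 2.95
position: [0.4479, 0.0324, 0.14]
ee_rot: [[0.025, 1.0, -0.006], [1.0, -0.025, 0.001], [0.001, -0.006, -1.0]]
ft_force: [0.3, -0.1, -0.0]
finger_gap: 0.0503
grasp_force: 0.0
delta tool [ 0.0037  0.002  -0.001 ] at [0.4479 0.0324 0.14  ] yaw of y -0.0252 F [ 0.3 -0.1 -0. ] t 2.95 gap 0.0503
t: 3.45
position: [0.4505, 0.0328, 0.1432]
ee_rot: [[0.024, 1.0, 0.003], [1.0, -0.024, -0.001], [-0.001, 0.003, -1.0]]
ft_force: [4.2, -3.1, 3.2]
finger_gap: 0.0101
grasp_force: 58.7
[[  0.1  -0.6 -15.5]
 [  0.2   0.9 -15.5]
 [  0.3   2.5 -15.3]
 [  0.4   4.  -15. ]
 [  0.5   5.5 -14.5]
 [  0.6   6.9 -13.9]
 [  0.7   8.2 -13.1]
 [  0.8   9.5 -12.2]
 [  0.9  10.7 -11.2]
 [  1.   11.7 -10.1]
 [  1.1  12.7  -8.9]
 [  1.2  13.5  -7.6]
 [  1.3  14.2  -6.2]
 [  1.4  14.8  -4.7]
 [  1.5  15.2  -3.2]
 [  1.6  15.4  -1.7]
 [  1.7  15.5  -0.2]
 [  1.8  15.4   1.4]
 [  1.9  15.2   2.9]
 [  2.   14.9   4.4]]
```

```bash
python3 jog.py '[[0,-0.0006,-0.0155,0],[0,0.0009,-0.0155,0],[0,0.0025,-0.0153,0],[0,0.004,-0.015,0],[0,0.0055,-0.0145,0],[0,0.0069,-0.0139,0],[0,0.0082,-0.0131,0],[0,0.0095,-0.0122,0]]'
```

```text
t: 4.25
position: [0.4829, 0.032, 0.2567]
ee_rot: [[0.024, 1.0, -0.012], [1.0, -0.024, -0.001], [-0.001, -0.012, -1.0]]
ft_force: [-18.3, -4.4, 4.1]
finger_gap: 0.0096
grasp_force: 58.6
```

```bash
python3 jog.py '[[0,0.0107,-0.0112,0],[0,0.0117,-0.0101,0],[0,0.0127,-0.0089,0],[0,0.0135,-0.0076,0],[0,0.0142,-0.0062,0],[0,0.0148,-0.0047,0],[0,0.0152,-0.0032,0],[0,0.0154,-0.0017,0]]'
```

```text
t: 5.05
position: [0.5939, 0.0291, 0.3153]
ee_rot: [[0.024, 1.0, 0.002], [1.0, -0.024, -0.002], [-0.002, 0.002, -1.0]]
ft_force: [-9.7, -7.1, 3.5]
finger_gap: 0.0095
grasp_force: 60.9
```

```bash
python3 jog.py '[[0,0.0155,-0.0002,0],[0,0.0154,0.0014,0],[0,0.0152,0.0029,0],[0,0.0149,0.0044,0],[0,0.004,0.001,0],[0,0,0,0],[0,0,0,0]]'; python3 -c "
import numpy as np
from bench import arm, cams, ticket
p=np.array(arm.get_state()['position']);print(p, np.arctan2(p[2]+.0187-.173,.604-p[0])+.09)"
```

```text
t: 5.75
position: [0.6595, 0.0275, 0.3034]
ee_rot: [[0.025, 1.0, 0.002], [1.0, -0.025, -0.002], [-0.001, 0.002, -1.0]]
ft_force: [-4.0, -3.2, 9.9]
finger_gap: 0.0094
grasp_force: 66.6
[0.65947487 0.02747112 0.30342467] 2.0169372019288363
```

```bash
python3 jog.py '[[0,-0.004,-0.001,0],[0,0,0,0],[0,0,0,0],[0,0,0,0]]' 0.05; python3 jog.py '[[0,0,-0.03,0],[0,0,-0.03,0],[0,0,0,0]]'|head -3; python3 look.py scene sc1 >/dev/null
```

```text
t: 6.15
position: [0.6557, 0.0283, 0.3019]
ee_rot: [[0.024, 1.0, -0.001], [1.0, -0.024, 0.0], [0.0, -0.001, -1.0]]
ft_force: [0.3, 1.3, -0.4]
finger_gap: 0.0499
grasp_force: 0.0
t: 6.45
position: [0.6563, 0.0282, 0.3665]
ee_rot: [[0.024, 1.0, 0.007], [1.0, -0.024, -0.001], [-0.001, 0.007, -1.0]]
```

View pics/sc1.png

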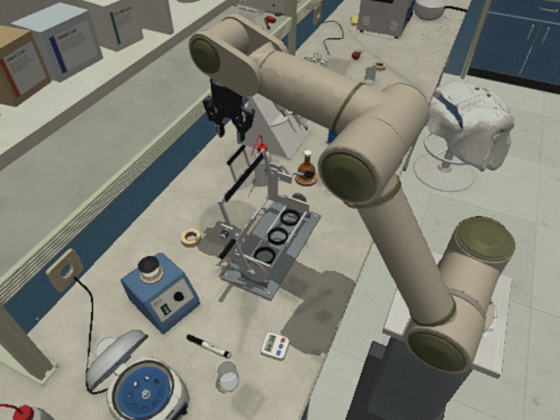

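The scene view shows the keeper cocked upright at px (245,175) with the sear holding, and the gripper clear of it. Next are the flasks.

```bash
python3 jog.py '[[0,-0.04,0,0],[0,-0.04,0,0],[0,-0.04,0,0],[-0.037,-0.02,0.01,0],[-0.037,-0.02,0.01,0],[-0.037,-0.02,0.01,0],[-0.037,-0.02,0.01,0],[-0.037,-0.02,0.02,0]]' 0.06 | head -2; python3 jog.py '[[-0.037,-0.02,0.02,0],[-0.037,-0.02,0.02,0],[-0.037,-0.02,0.01,0],[-0.037,-0.02,0.01,0],[0,0,0,0],[0,0,0,0]]' | head -2; python3 look.py top top1 >/dev/null; python3 look.py wrist w1 >/dev/null
python3 - <<'E'
from geo import *
P,im=cloud('top1','top'); z=P[...,2]; c=im.astype(int)
import cv2
for n,t in (('top','top1'),('wrist','w1')):
    P,im=cloud(t,n); z=P[...,2]
    k=(z>.117)&(z<.128)&(im.min(2)>140)&(P[...,1]<-.17)&(P[...,1]>-.5)&(P[...,0]>.28)&(P[...,0]<.65)
    N,l,s,_=cv2.connectedComponentsWithStats(k.astype(np.uint8))
    for j in range(1,N):
        if s[j,4]>25:
            w=P[l==j]; print(n,s[j,4],w.mean(0).round(4),((w.max(0)+w.min(0))/2).round(4),(np.ptp(w,0)).round(3))
E
python3 to.py .3703 -.2683 .078
```

```text
t: 7.3
position: [0.4303, -0.1526, 0.3017]
t: 7.9
position: [0.3473, -0.2974, 0.2414]
top 68 [ 0.5622 -0.2958  0.1229] [ 0.5619 -0.2959  0.1225] [0.025 0.022 0.011]
top 63 [ 0.3708 -0.2685  0.1228] [ 0.3705 -0.2683  0.1228] [0.021 0.023 0.01 ]
wrist 745 [ 0.3694 -0.2675  0.1235] [ 0.3695 -0.2678  0.1231] [0.023 0.024 0.005]
wrist 670 [ 0.5598 -0.2955  0.1234] [ 0.56   -0.2952  0.1235] [0.023 0.025 0.004]
wrist 341 [ 0.3953 -0.3829  0.1234] [ 0.3947 -0.3832  0.1235] [0.015 0.026 0.003]
delta tool [0.0288 0.0214 0.1642] at [ 0.3482 -0.2967  0.2422] yaw of y -0.0229 F [ 0.9 -0.7  0.2] t 8.0 gap 0.0599
```

```bash
cat > stop.py <<'E'
from geo import *
import cv2,sys
for a in sys.argv[1:]:
    n,t=a.split(':'); P,im=cloud(t,n); z=P[...,2]
    k=(z>.117)&(z<.18)&(im.min(2)>140)&(im.max(2).astype(int)-im.min(2)<40)&(P[...,1]<.2)&(P[...,1]>-.5)&(P[...,0]>.28)&(P[...,0]<.65)
    N,l,s,_=cv2.connectedComponentsWithStats(k.astype(np.uint8))
    for j in range(1,N):
        if s[j,4]>25:
            w=P[l==j]; print(n,s[j,4],((w.max(0)+w.min(0))/2).round(4),(np.ptp(w,0)).round(3),np.median(w[:,2]).round(4))
E
python3 jog.py '[[0.0295,0.0207,0.03,0],[0,0,0.03,0],[0,0,0,0]]' | head -2; python3 to.py .3695 -.2677 .078
```

```text
t: 8.3
position: [0.369, -0.2659, 0.1798]
delta tool [-0.0023  0.001   0.1018] at [ 0.369  -0.2659  0.1798] yaw of y -0.0207 F [0.1 0.1 0.5] t 8.3 gap 0.0602
```

```bash
python3 jog.py '[[-0.002,0.0005,0.03,0],[0,0,0.03,0],[0,0,0.025,0],[0,0,0.017,0],[0,0,0,0],[0,0,0,0]]' | head -2; python3 jog.py '[[0,0,0,0],[0,0,0,0],[0,0,0,0],[0,0,0,0],[0,0,0,0]]' 0; python3 jog.py '[[0,0,-0.03,0],[0,0,-0.04,0],[0,0,-0.04,0],[0,0,-0.04,0],[0,0,-0.04,0],[0,0,-0.02,0],[0,0,0,0]]'; python3 to.py .5211 .1188 .28
```

```text
t: 8.9
position: [0.3704, -0.2711, 0.0818]
t: 9.4
position: [0.3702, -0.2712, 0.0814]
ee_rot: [[0.024, 1.0, 0.001], [1.0, -0.024, -0.002], [-0.002, 0.002, -1.0]]
ft_force: [-0.8, 0.8, 6.4]
finger_gap: 0.0229
grasp_force: 58.2
t: 10.1
position: [0.3702, -0.2711, 0.2929]
ee_rot: [[0.024, 1.0, 0.003], [1.0, -0.024, -0.004], [-0.004, 0.003, -1.0]]
ft_force: [0.3, 0.1, -2.1]
finger_gap: 0.0231
grasp_force: 59.6
delta tool [0.3934 0.1416 0.0118] at [ 0.3702 -0.2711  0.2929] yaw of y -0.0238 F [ 0.3  0.1 -2.1] t 10.1 gap 0.0231
```

```bash
python3 jog.py '[[0.02,0.0071,0,0],[0.037,0.0135,0,0],[0.037,0.0135,0,0],[0.037,0.0135,0,0],[0.037,0.0135,0,0],[0.037,0.0135,0,0],[0.037,0.0135,0,0],[0.037,0.0135,0,0]]' | tail -2; python3 jog.py '[[0.037,0.0135,0,0],[0.037,0.0135,0,0],[0.03,0.0095,0,0],[0.007,0.003,0,0],[0,0,0,0],[0,0,0,0],[0,0,0,0]]' | tail -2; python3 to.py .5211 .1154 .127; python3 look.py wrist w2 >/dev/null
```

```text
finger_gap: 0.0226
grasp_force: 59.7
finger_gap: 0.0228
grasp_force: 59.7
delta tool [0.0006 0.0014 0.1631] at [0.5198 0.1149 0.2901] yaw of y -0.0252 F [-0.2 -1.  -2.2] t 11.6 gap 0.0228
```

View pics/w2.png

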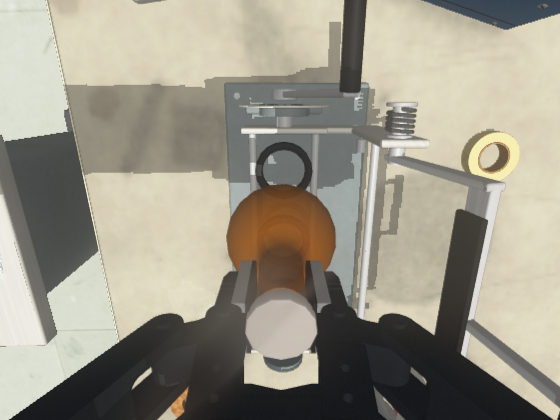

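The wrist view shows the flask held upright, bulb near px (281,240), stopper at (282,322), with the left ring visible ahead at (284,167). I'll fit the bulb sphere and the ring.

```bash
cat > bulb.py <<'E'
from geo import *
import sys
from scipy.optimize import least_squares
tag=sys.argv[1]; P,im=cloud(tag,'wrist'); f=np.load(f'pics/{tag}.npz'); p=f['p']
c=im.astype(int); m=np.zeros(c.shape[:2],bool); m[170:262,215:350]=1
m&=(c[...,0]>c[...,2]+40)&(abs(P[...,2]-p[2]+.03)<.05)
w=P[m]; r=least_squares(lambda q:np.hypot(np.hypot(w[:,0]-q[0],w[:,1]-q[1]),w[:,2]-q[2])-.032,p+[0,0,-.045],loss='soft_l1',f_scale=.001)
print('bulb',len(w),r.x.round(4),'rel TCP',(r.x-p).round(4),'rms',np.sqrt(np.mean(r.fun**2)).round(4))
k=(c.max(2)<70)&(abs(P[...,2]-.062)<.005)&(P[...,0]<.57)&(P[...,0]>.47)
ys=P[k]
for s in (.1188,.0346,-.0501):
    w=ys[abs(ys[:,1]-s)<.034][:,:2]
    if len(w)>150: print('ring',len(w),least_squares(lambda q:np.hypot(*(w-q).T)-.028,[.519,s],loss='soft_l1',f_scale=.003).x.round(4))
E
python3 bulb.py w2
```

```text
bulb 6931 [0.5188 0.1171 0.2487] rel TCP [-0.001   0.0022 -0.0414] rms 0.003
ring 743 [0.5215 0.1192]
```

```bash
python3 jog.py '[[0.001,0.002,0.03,0],[0,0,0.035,0],[0,0,0.035,0],[0,0,0.03,0],[0,0,0.02,0],[0,0,0,0],[0,0,0,0]]'; python3 to.py .522 .116 .1255
```

```text
t: 12.35
position: [0.5224, 0.1164, 0.1413]
ee_rot: [[0.025, 1.0, 0.001], [1.0, -0.025, -0.0], [0.0, 0.001, -1.0]]
ft_force: [0.1, -0.1, -0.8]
finger_gap: 0.0225
grasp_force: 59.7
delta tool [-0.0004 -0.0004  0.0158] at [0.5224 0.1164 0.1413] yaw of y -0.0245 F [ 0.1 -0.1 -0.8] t 12.35 gap 0.0225
```

```bash
python3 jog.py '[[0,0,0.008,0],[0,0,0.004,0],[0,0,0.003,0],[0,0,0,0],[0,0,0,0]]'
```

```text
t: 12.85
position: [0.5224, 0.1169, 0.1259]
ee_rot: [[0.024, 1.0, 0.001], [1.0, -0.024, -0.0], [-0.0, 0.001, -1.0]]
ft_force: [0.2, -0.8, 1.8]
finger_gap: 0.023
grasp_force: 59.4
```

```bash
python3 jog.py '[[0,0,0,0],[0,0,0,0],[0,0,0,0]]' 0.06 | tail -3; python3 jog.py '[[0,0,-0.03,0],[0,0,-0.04,0],[0,0,-0.04,0],[0,0,-0.02,0],[-0.03,0,0,0],[-0.04,0,0,0],[-0.04,0,0,0],[0,0,0,0]]' | head -2; python3 look.py wrist w3 >/dev/null;python3 look.py top top3 >/dev/null; python3 stop.py wrist:w3 top:top3; python3 to.py .395 -.383 .25
```

```text
ft_force: [0.6, -0.9, 0.8]
finger_gap: 0.0598
grasp_force: 0.0
t: 13.95
position: [0.5194, 0.0034, 0.2553]
wrist 1454 [0.5221 0.1144 0.1667] [0.025 0.025 0.005] 0.1667
wrist 323 [ 0.5392 -0.1181  0.1778] [0.021 0.026 0.004] 0.1788
top 70 [ 0.5622 -0.2963  0.1236] [0.025 0.022 0.01 ] 0.1234
top 33 [ 0.5458 -0.1147  0.1763] [0.016 0.031 0.007] 0.1778
top 58 [0.5227 0.1161 0.1659] [0.021 0.021 0.011] 0.1667
top 75 [ 0.401  -0.3833  0.1234] [0.024 0.024 0.012] 0.1229
delta tool [-0.3926 -0.1145  0.0053] at [0.5194 0.0066 0.2554] yaw of y -0.0253 F [-0.6 -0.6  0.6] t 14.05 gap 0.0601
```

```bash
python3 jog.py '[[-0.037,-0.0105,0,0],[-0.037,-0.0105,0,0],[-0.037,-0.0105,0,0],[-0.037,-0.0105,0,0],[-0.037,-0.0105,0,0],[-0.037,-0.0105,0,0],[-0.037,-0.0105,0,0],[-0.037,-0.0105,0,0]]' |head -2;  python3 jog.py '[[-0.037,-0.0105,0,0],[-0.037,-0.0105,0,0],[-0.02,-0.0005,0,0],[0,0,0,0],[0,0,0,0]]' | head -2; python3 look.py wrist w4 >/dev/null; python3 stop.py wrist:w4; python3 to.py .400 -.383 .078
```

```text
t: 14.85
position: [0.4285, -0.2872, 0.2555]
t: 15.35
position: [0.4054, -0.3794, 0.2552]
wrist 924 [ 0.5613 -0.2956  0.1235] [0.025 0.025 0.005] 0.1234
wrist 621 [ 0.4002 -0.3836  0.1232] [0.024 0.024 0.004] 0.1235
wrist 171 [ 0.6285 -0.44    0.1427] [0.008 0.024 0.01 ] 0.1419
delta tool [-0.0041 -0.0054  0.1774] at [ 0.4054 -0.3791  0.2554] yaw of y -0.0222 F [-0.4 -0.4 -0.7] t 15.4 gap 0.0598
```

```bash
python3 jog.py '[[-0.0043,-0.0052,0.03,0],[0,0,0.03,0],[0,0,0.03,0],[0,0,0.03,0],[0,0,0.03,0],[0,0,0.027,0],[0,0,0,0],[0,0,0,0]]' | head -2; python3 to.py .400 -.3836 .078
```

```text
t: 16.2
position: [0.4001, -0.3841, 0.0794]
delta tool [ 0.0005 -0.0001  0.0014] at [ 0.4001 -0.3841  0.0794] yaw of y -0.0225 F [ 0.4 -0.2  0.9] t 16.2 gap 0.0597
```

```bash
python3 jog.py '[[0,0,0,0],[0,0,0,0],[0,0,0,0],[0,0,0,0],[0,0,0,0]]' 0|tail -3; python3 jog.py '[[0,0,-0.03,0],[0,0,-0.04,0],[0,0,-0.04,0],[0,0,-0.04,0],[0,0,-0.04,0],[0,0,-0.02,0],[0,0,0,0]]'; python3 to.py .519 .0346 .29
```

```text
ft_force: [1.0, 1.1, 5.1]
finger_gap: 0.022
grasp_force: 50.8
t: 17.4
position: [0.3998, -0.3852, 0.2913]
ee_rot: [[0.024, 1.0, 0.003], [1.0, -0.024, -0.005], [-0.005, 0.003, -1.0]]
ft_force: [0.5, 0.5, -3.0]
finger_gap: 0.0221
grasp_force: 52.4
delta tool [ 4.225e-01  1.092e-01 -3.000e-04] at [ 0.3998 -0.3852  0.2913] yaw of y -0.0237 F [ 0.5  0.5 -3. ] t 17.4 gap 0.0221
```

```bash
python3 jog.py '[[0.02,0.005,0,0],[0.037,0.01,0,0],[0.037,0.01,0,0],[0.037,0.01,0,0],[0.037,0.01,0,0],[0.037,0.01,0,0],[0.037,0.01,0,0],[0.037,0.01,0,0]]' | tail -2; python3 jog.py '[[0.037,0.01,0,0],[0.037,0.01,0,0],[0.037,0.01,0,0],[0.02,0.0042,0,0],[0.012,0,0,0],[0,0,0,0],[0,0,0,0],[0,0,0,0]]' | tail -2; python3 look.py wrist w5 >/dev/null; python3 bulb.py w5;  python3 to.py .519 .0346 .126
```

```text
finger_gap: 0.0222
grasp_force: 53.2
finger_gap: 0.0223
grasp_force: 53.4
bulb 6509 [0.5179 0.0337 0.2485] rel TCP [-0.0005  0.0001 -0.0397] rms 0.002
ring 794 [0.5193 0.0344]
delta tool [0.001  0.0005 0.1623] at [0.5185 0.0336 0.2883] yaw of y -0.0252 F [-1.5  0.3 -2.1] t 19.05 gap 0.022
```

```bash
python3 jog.py '[[0.001,0.001,0.03,0],[0,0,0.035,0],[0,0,0.035,0],[0,0,0.03,0],[0,0,0.02,0],[0,0,0.008,0],[0,0,0,0],[0,0,0,0]]'; python3 to.py .519 .0346 .124
```

```text
t: 19.85
position: [0.5202, 0.0353, 0.1315]
ee_rot: [[0.024, 1.0, 0.002], [1.0, -0.024, -0.0], [-0.0, 0.002, -1.0]]
ft_force: [0.4, -0.2, -1.0]
finger_gap: 0.0225
grasp_force: 53.4
delta tool [-0.0007 -0.0012  0.0075] at [0.5202 0.0353 0.1315] yaw of y -0.0242 F [ 0.4 -0.2 -1. ] t 19.85 gap 0.0225
```

```bash
python3 jog.py '[[0,0,0.004,0],[0,0,0.003,0],[0,0,0,0],[0,0,0,0]]' | sed -n '2p;4p'; python3 jog.py '[[0,0,0,0],[0,0,0,0],[0,0,0,0]]' 0.06 | sed -n '4,5p'; python3 jog.py '[[0,0,-0.03,0],[0,0,-0.04,0],[0,0,-0.04,0],[0,0,-0.02,0],[-0.03,0,0,0],[-0.04,0,0,0],[-0.04,0,0,0],[-0.04,0,0,0]]' | head -2; python3 jog.py '[[-0.04,0.005,0,0],[-0.04,0.005,0,0],[-0.04,0.01,0,0],[-0.04,0.02,0,0],[-0.01,0.01,0,0],[0,0,0,0],[0,0,0,0],[0,0,0,0]]' | head -2; python3 look.py wrist w6 >/dev/null;python3 look.py top top6 >/dev/null; python3 stop.py wrist:w6 top:top6; python3 to.py .5613 -.2956 .078
```

```text
position: [0.5207, 0.0351, 0.1251]
ft_force: [-1.6, -3.0, 8.6]
ft_force: [0.2, 0.3, 0.1]
finger_gap: 0.0601
t: 21.35
position: [0.5158, -0.1157, 0.2534]
t: 22.15
position: [0.5618, -0.2844, 0.2537]
wrist 644 [ 0.5615 -0.2957  0.1234] [0.024 0.025 0.004] 0.1234
wrist 89 [ 0.6295 -0.4403  0.1307] [0.008 0.023 0.027] 0.1402
top 35 [ 0.5447 -0.1149  0.1749] [0.012 0.031 0.01 ] 0.1778
top 72 [0.5227 0.1146 0.1669] [0.021 0.023 0.013] 0.1658
top 77 [0.5168 0.0244 0.1659] [0.024 0.023 0.011] 0.1655
delta tool [-0.011  -0.0004  0.1759] at [ 0.5619 -0.2845  0.2539] yaw of y -0.0228 F [ 0.3 -0.3  0.5] t 22.25 gap 0.0603
```

```bash
python3 jog.py '[[-0.011,-0.0004,0.03,0],[0,0,0.03,0],[0,0,0.03,0],[0,0,0.03,0],[0,0,0.03,0],[0,0,0.025,0],[0,0,0,0],[0,0,0,0]]' | head -2; python3 jog.py '[[0,0,0,0],[0,0,0,0],[0,0,0,0],[0,0,0,0],[0,0,0,0]]' 0|tail -3; python3 jog.py '[[0,0,-0.03,0],[0,0,-0.04,0],[0,0,-0.04,0],[0,0,-0.04,0],[0,0,-0.04,0],[0,0,-0.02,0],[0,0,0,0]]';  python3 look.py top top7 >/dev/null; python3 stop.py top:top7; python3 to.py .517 -.050 .29
```

```text
t: 23.05
position: [0.5616, -0.2963, 0.0795]
ft_force: [0.1, 0.8, 6.5]
finger_gap: 0.0225
grasp_force: 50.5
t: 24.25
position: [0.5619, -0.2968, 0.2916]
ee_rot: [[0.024, 1.0, 0.005], [1.0, -0.024, -0.004], [-0.004, 0.005, -1.0]]
ft_force: [0.8, -0.2, -2.0]
finger_gap: 0.0222
grasp_force: 52.3
top 41 [ 0.5418 -0.1148  0.1757] [0.023 0.031 0.008] 0.1779
top 73 [0.5227 0.1146 0.1525] [0.021 0.023 0.038] 0.1661
top 77 [0.5166 0.0245 0.1654] [0.023 0.023 0.013] 0.1661
delta tool [ 0.2454 -0.0503 -0.0015] at [ 0.5614 -0.2965  0.2888] yaw of y -0.0238 F [ 0.  -0.3 -2.3] t 24.3 gap 0.0223
```

```bash
python3 jog.py '[[0.02,-0.004,0,0],[0.036,-0.0075,0,0],[0.036,-0.0075,0,0],[0.036,-0.0075,0,0],[0.036,-0.0075,0,0],[0.036,-0.0075,0,0],[0.035,-0.0075,0,0],[0.01,-0.001,0,0]]' | tail -2; python3 jog.py '[[0,0,0,0],[0,0,0,0],[0,0,0,0]]' | tail -2; python3 look.py wrist w8 >/dev/null; python3 bulb.py w8;  python3 to.py .517 -.050 .126
```

```text
finger_gap: 0.022
grasp_force: 53.3
finger_gap: 0.0221
grasp_force: 53.3
bulb 6640 [ 0.5167 -0.0507  0.2477] rel TCP [-0.0005  0.0007 -0.04  ] rms 0.002
ring 192 [0.5214 0.1153]
ring 747 [ 0.517  -0.0506]
delta tool [ 0.0014 -0.0002  0.1618] at [ 0.5173 -0.0514  0.2878] yaw of y -0.0253 F [ 0.4  0.7 -2.4] t 25.45 gap 0.0222
```

```bash
python3 jog.py '[[0,0,0.03,0],[0,0,0.035,0],[0,0,0.035,0],[0,0,0.03,0],[0,0,0.02,0],[0,0,0.008,0],[0,0,0,0],[0,0,0,0]]'|sed -n '2p;4p'; python3 jog.py '[[0,0,0.003,0],[0,0,0.001,0],[0,0,0,0],[0,0,0,0]]'|sed -n '2p;4p'
```

```text
position: [0.5178, -0.0508, 0.1314]
ft_force: [-0.3, -0.2, -1.6]
position: [0.5173, -0.0504, 0.1266]
ft_force: [-0.1, 0.8, -1.3]
```

```bash
python3 jog.py '[[0,0,0.001,0],[0,0,0.0005,0],[0,0,0,0],[0,0,0,0]]'|sed -n '2p;4p'
```

```text
position: [0.5175, -0.0505, 0.1253]
ft_force: [-0.6, -1.2, 4.0]
```

```bash
python3 jog.py '[[0,0,0,0],[0,0,0,0],[0,0,0,0]]' 0.06 | sed -n '4,5p'; python3 jog.py '[[0,0,-0.03,0],[0,0,-0.04,0],[0,0,-0.04,0],[-0.03,0,-0.02,0],[-0.04,0,0,0],[-0.02,0,0,0],[0,0,0,0],[0,0,0,0]]' | head -2; python3 look.py wrist w9 >/dev/null;python3 look.py top top9 >/dev/null; python3 stop.py wrist:w9 top:top9
python3 - <<'E'
from geo import *
import cv2
P,im=cloud('w9','wrist'); print(P[...,2][::1].shape)
E
```

```text
ft_force: [-0.4, 0.3, -0.2]
finger_gap: 0.0602
t: 28.15
position: [0.5149, -0.1401, 0.2546]
wrist 1216 [ 0.5159 -0.0621  0.1661] [0.025 0.025 0.006] 0.1661
top 72 [0.5227 0.1145 0.1665] [0.021 0.023 0.011] 0.1666
top 77 [0.5167 0.0245 0.1652] [0.024 0.023 0.012] 0.1659
top 65 [ 0.5169 -0.0618  0.1659] [0.023 0.021 0.013] 0.1657
(420, 560)
```

View pics/w9.png

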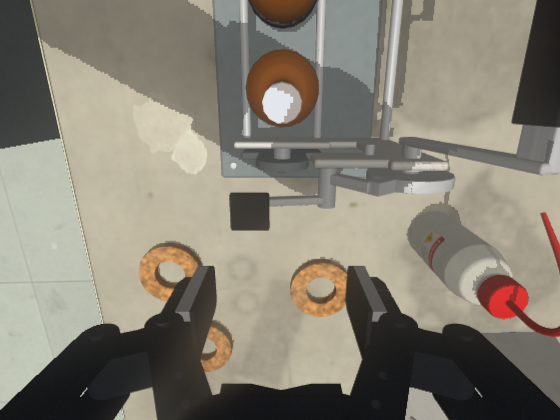

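The wrist view shows the right flask in its ring with its stopper at px (282,102), and the cork rings empty. Both newer stoppers sit about 10 mm towards −y of their rings, so I'll check the bulb centre before correcting.

```bash
cat > tilt.py <<'E'
from geo import *
import sys
from scipy.optimize import least_squares
n,t=sys.argv[1].split(':'); P,im=cloud(t,n); c=im.astype(int)
am=(c[...,0]>c[...,2]+40)&(P[...,2]>.07)&(P[...,2]<.112)
wh=(P[...,2]>.158)&(P[...,2]<.17)&(c.min(2)>140)
for s in ([.5211,.1192],[.519,.0346],[.517,-.0504]):
    near=np.hypot(P[...,0]-s[0],P[...,1]-s[1])<.04
    w=P[am&near]; v=P[wh&near]
    if len(w)<40: print('few',s,len(w)); continue
    r=least_squares(lambda q:np.sqrt(((w-q)**2).sum(1))-.032,s+[.083],loss='soft_l1',f_scale=.001).x
    st=(v.max(0)+v.min(0))/2 if len(v) else np.full(3,np.nan)
    print('bulb',len(w),r.round(4),'off seat mm',((r-(s+[.083]))*1000).round(1),'stopper',st.round(4),'off mm',((st-r)[:2]*1000).round(1))
E
python3 tilt.py wrist:w9; python3 tilt.py top:top9
```

```text
few [0.5211, 0.1192] 0
bulb 840 [0.5191 0.0341 0.0835] off seat mm [ 0.1 -0.5  0.5] stopper [nan nan nan] off mm [nan nan]
bulb 2642 [ 0.5169 -0.0516  0.0826] off seat mm [-0.1 -1.2 -0.4] stopper [ 0.5159 -0.0621  0.1661] off mm [ -0.9 -10.5]
bulb 274 [0.5223 0.1188 0.082 ] off seat mm [ 1.2 -0.4 -1. ] stopper [0.5227 0.1145 0.1654] off mm [ 0.3 -4.2]
bulb 262 [0.5203 0.0333 0.082 ] off seat mm [ 1.3 -1.3 -1. ] stopper [0.5167 0.0245 0.1646] off mm [-3.6 -8.8]
bulb 246 [ 0.518  -0.0512  0.0822] off seat mm [ 1.  -0.8 -0.8] stopper [ 0.5169 -0.0619  0.1644] off mm [ -1.  -10.8]
```

Run:
```python
from geo import *
P,im=cloud('w9','wrist')
for y0 in np.arange(-.15,-.03,.01):
    k=(P[...,1]>y0)&(P[...,1]<y0+.01)
    print(round(y0,2),[ (round(float(P[k&(P[...,0]>x)&(P[...,0]<x+.02)][:,2].max()),3) if (k&(P[...,0]>x)&(P[...,0]<x+.02)).any() else None) for x in np.arange(.46,.62,.02)])
```

```text
-0.15 [0.324, 0.298, 0.187, 0.014, 0.315, 0.324, 0.014, 0.014]
-0.14 [0.336, 0.33, 0.337, 0.337, 0.315, 0.338, 0.334, 0.014]
-0.13 [0.341, 0.345, 0.345, 0.346, 0.343, 0.341, None, None]
-0.12 [0.043, 0.187, 0.346, 0.178, 0.196, 0.206, 0.202, 0.202]
-0.11 [0.092, 0.093, 0.095, 0.184, 0.196, 0.207, 0.202, 0.202]
-0.1 [0.094, 0.095, 0.095, 0.185, 0.184, 0.184, 0.192, 0.264]
-0.09 [0.059, 0.06, 0.096, 0.096, 0.061, 0.164, 0.195, 0.266]
-0.08 [0.059, 0.103, 0.166, 0.166, 0.09, 0.015, 0.015, 0.268]
-0.07 [0.059, 0.108, 0.168, 0.169, 0.103, 0.014, 0.014, 0.267]
-0.06 [0.059, 0.11, 0.169, 0.169, 0.105, 0.014, 0.014, 0.266]
-0.05 [0.059, 0.111, 0.168, 0.164, 0.105, 0.014, 0.014, 0.264]
-0.04 [0.058, 0.107, 0.114, 0.113, 0.1, 0.014, 0.014, 0.261]
```

Bulbs are seated, but the middle and right flasks lean about 0.11–0.13 rad towards −y. I'll turn the gripper 90° so the flat pads close along y on the necks and square them up.

```bash
python3 jog.py '[[0,0,-0.02,-0.1428],[0,0,0,-0.1428],[0,0,0,-0.1428],[0,0,0,-0.1428],[0,0,0,-0.1428],[0,0,0,-0.1428],[0,0,0,-0.1428],[0,0,0,-0.1428]]' 0.038 | head -2;  python3 jog.py '[[0,0,0,-0.1428],[0,0,0,-0.1428],[0,0,0,-0.1428],[0,0,0,0],[0,0,0,0],[0,0,0,0]]' | head -2; python3 to.py .511 -.0555 .25; python3 look.py wrist w10 >/dev/null; python3 tilt.py wrist:w10
```

```text
t: 29.05
position: [0.5151, -0.1392, 0.2749]
t: 29.65
position: [0.5151, -0.1399, 0.2749]
delta tool [0.0063 0.0843 0.0249] at [ 0.5151 -0.1399  0.2749] yaw of y 1.5448 F [ 0.1  1.  -0.2] t 29.65 gap 0.038
bulb 2279 [0.522  0.1187 0.0827] off seat mm [ 0.9 -0.5 -0.3] stopper [nan nan nan] off mm [nan nan]
bulb 2272 [0.5196 0.0337 0.0827] off seat mm [ 0.6 -0.9 -0.3] stopper [0.5163 0.0238 0.166 ] off mm [-3.3 -9.9]
bulb 2018 [ 0.5174 -0.0514  0.0827] off seat mm [ 0.4 -1.  -0.3] stopper [ 0.5162 -0.0619  0.1661] off mm [ -1.2 -10.5]
```

```bash
python3 jog.py '[[0.006,0.04,0,0],[0,0.041,0.02,0],[0,0,0,0],[0,0,0,0]]' | head -2; python3 to.py .509 -.059 .1245
```

```text
t: 30.1
position: [0.511, -0.0587, 0.2549]
delta tool [ 0.0019 -0.0004  0.1304] at [ 0.511  -0.0587  0.2549] yaw of y 1.5475 F [-0.7 -1.   0.2] t 30.1 gap 0.0382
```

```bash
python3 jog.py '[[0.002,0,0.03,0],[0,0,0.03,0],[0,0,0.02,0],[0,0,0.02,0],[0,0,0.015,0],[0,0,0,0]]' | sed -n '2p;4p';python3 jog.py '[[0,0,0.01,0],[0,0,0.005,0],[0,0,0,0],[0,0,0,0]]' | sed -n '2p;4p'
```

```text
position: [0.5084, -0.06, 0.1386]
ft_force: [-0.5, -0.9, 0.2]
position: [0.5092, -0.0593, 0.1252]
ft_force: [0.9, -0.4, -0.5]
```

```bash
python3 jog.py '[[0,0.003,0,0],[0,0.003,0,0],[0,0.0027,0,0],[0,0,0,0],[0,0,0,0]]' | sed -n '2p;4p'; python3 jog.py '[[0,0,0,0],[0,0,0,0],[0,0,0,0],[0,0,0,0],[0,0,0,0]]' 0.0; python3 jog.py '[[0,0,0,0],[0,0,0,0],[0,0,0,0]]' 0.038 | sed -n '2p;4p'; python3 jog.py '[[0,0,-0.03,0],[0,0,-0.04,0],[0,0,-0.04,0],[0,0,-0.02,0],[0,0,0,0],[0,0,0,0]]' | head -2;python3 look.py wrist w11 >/dev/null; python3 tilt.py wrist:w11; python3 look.py top top11 >/dev/null; python3 tilt.py top:top11
```

```text
position: [0.5092, -0.0504, 0.1249]
ft_force: [0.3, -0.3, 0.0]
t: 32.1
position: [0.5093, -0.0505, 0.125]
ee_rot: [[-1.0, 0.024, 0.0], [0.024, 1.0, -0.0], [-0.0, -0.0, -1.0]]
ft_force: [0.2, -1.5, 1.8]
finger_gap: 0.0219
grasp_force: 51.6
position: [0.509, -0.0503, 0.1247]
ft_force: [0.4, -0.7, 0.0]
t: 33.0
position: [0.509, -0.0503, 0.2542]
bulb 2698 [0.522  0.1187 0.0827] off seat mm [ 0.9 -0.5 -0.3] stopper [0.5221 0.1142 0.165 ] off mm [ 0.  -4.5]
bulb 2322 [0.5197 0.0336 0.0827] off seat mm [ 0.7 -1.  -0.3] stopper [0.5164 0.0239 0.1654] off mm [-3.3 -9.6]
bulb 2290 [ 0.5174 -0.0514  0.0827] off seat mm [ 0.4 -1.  -0.3] stopper [ 0.5179 -0.0563  0.1666] off mm [ 0.5 -4.9]
bulb 274 [0.5226 0.1188 0.0819] off seat mm [ 1.5 -0.4 -1.1] stopper [0.5229 0.1148 0.1656] off mm [ 0.3 -4. ]
bulb 138 [0.5196 0.0333 0.0825] off seat mm [ 0.6 -1.3 -0.5] stopper [0.5194 0.0322 0.1651] off mm [-0.2 -1. ]
bulb 42 [ 0.5193 -0.0526  0.0864] off seat mm [ 2.3 -2.2  3.4] stopper [nan nan nan] off mm [nan nan]
```

```bash
python3 to.py .517 .026 .1245; python3 jog.py '[[-0.008,0.038,0,0],[-0.002,0.038,0,0],[0,0,0.03,0],[0,0,0,0],[0,0,0,0]]' | head -2; python3 to.py .517 .026 .1245
```

```text
delta tool [-0.0068  0.0764  0.129 ] at [ 0.5087 -0.0503  0.2534] yaw of y 1.547 F [ 0.4 -0.8 -1.5] t 33.1 gap 0.0383
t: 33.6
position: [0.5207, 0.025, 0.2245]
delta tool [0.0035 0.0009 0.1   ] at [0.5207 0.025  0.2245] yaw of y 1.5467 F [-0.7  0.1  0.5] t 33.6 gap 0.0381
```

```bash
python3 jog.py '[[0.003,0.001,0.03,0],[0,0,0.03,0],[0,0,0.02,0],[0,0,0.015,0],[0,0,0.005,0],[0,0,0,0],[0,0,0,0]]' | sed -n '2p;4p';python3 jog.py '[[0,0.003,0,0],[0,0.003,0,0],[0,0.0035,0,0],[0,0,0,0],[0,0,0,0]]' | sed -n '2p;4p'
```

```text
position: [0.5187, 0.026, 0.1261]
ft_force: [0.1, -0.6, -0.5]
position: [0.5183, 0.036, 0.125]
ft_force: [0.4, -0.9, -0.1]
```

```bash
python3 jog.py '[[0,0,0,0],[0,0,0,0],[0,0,0,0],[0,0,0,0],[0,0,0,0]]' 0.0|tail -3; python3 jog.py '[[0,0,0,0],[0,0,0,0],[0,0,0,0]]' 0.038 | sed -n '2p;4p'; python3 jog.py '[[0,0,-0.03,0],[0,0,-0.04,0],[0,0,-0.04,0],[0,0,-0.02,0],[0,0,0,0],[0,0,0,0]]' | head -2;python3 look.py wrist w12 >/dev/null; python3 tilt.py wrist:w12; python3 to.py .494 -.131 .28
```

```text
ft_force: [-0.4, -0.3, 2.4]
finger_gap: 0.0219
grasp_force: 51.6
position: [0.5181, 0.036, 0.1247]
ft_force: [-0.9, 1.1, -0.9]
t: 36.2
position: [0.518, 0.0359, 0.2542]
bulb 2462 [0.522  0.1186 0.0827] off seat mm [ 0.9 -0.6 -0.3] stopper [0.5221 0.1143 0.166 ] off mm [ 0.2 -4.4]
bulb 2300 [0.5197 0.0336 0.0826] off seat mm [ 0.7 -1.  -0.4] stopper [0.5199 0.0306 0.1665] off mm [ 0.2 -3. ]
bulb 2490 [ 0.5173 -0.0515  0.0826] off seat mm [ 0.3 -1.1 -0.4] stopper [ 0.5176 -0.0563  0.1659] off mm [ 0.3 -4.8]
delta tool [ 0.0199 -0.1675 -0.0264] at [0.5178 0.036  0.2536] yaw of y 1.547 F [ 0.3  0.7 -0.3] t 36.25 gap 0.038
```

```bash
python3 jog.py '[[0.02,-0.03,-0.03,0],[0.015,-0.04,0,0],[0,-0.04,0,0],[0,-0.04,0,0],[0,-0.03,0,0],[0,0,0,0],[0,0,0,0],[0,0,0,0]]' 0|sed -n '2p;5p'; python3 look.py wrist w13 >/dev/null
python3 - <<'E'
from geo import *
P,im=cloud('w13','wrist'); f=np.load('pics/w13.npz'); T=(P-f['p'])@f['R']; T=T.reshape(-1,3); T=T[~np.isnan(T[:,0])]
for z in np.arange(-.12,.0,.015):
    k=(T[:,2]>z)&(T[:,2]<z+.015); print(z.round(3),T[k][:,:2].min(0).round(3),T[k][:,:2].max(0).round(3)) if k.any() else 0
k=(im.max(2)<75)&(abs(P[...,0]-.493)<.03)&(abs(P[...,1]+.13)<.03)&(abs(P[...,2]-.186)<.008)
w=P[k]; print('pad',len(w),(w.min(0)+w.max(0))/2,np.ptp(w,0),np.median(w[:,2]))
E
python3 tilt.py wrist:w13; python3 to.py .487 -.140 .192
```

```text
position: [0.4789, -0.1423, 0.2843]
finger_gap: 0.0001
-0.105 [ 0.019 -0.014] [0.02  0.016]
-0.09 [ 0.002 -0.061] [0.02  0.061]
-0.075 [-0.009 -0.053] [0.02  0.053]
-0.06 [-0.011 -0.041] [0.016 0.041]
-0.045 [-0.011 -0.028] [0.015 0.029]
-0.03 [ 0.007 -0.013] [0.013 0.014]
-0.015 [ 0.007 -0.013] [0.013 0.014]
pad 883 [ 0.49250822 -0.1295717   0.18456588] [0.02539708 0.02515506 0.00598537] 0.18578263014376395
bulb 2268 [0.522  0.1186 0.0827] off seat mm [ 0.9 -0.6 -0.3] stopper [nan nan nan] off mm [nan nan]
bulb 2112 [0.5197 0.0337 0.0827] off seat mm [ 0.7 -0.9 -0.3] stopper [0.5204 0.0303 0.1665] off mm [ 0.7 -3.4]
bulb 1926 [ 0.5174 -0.0514  0.0827] off seat mm [ 0.4 -1.  -0.3] stopper [ 0.5181 -0.0563  0.1664] off mm [ 0.7 -5. ]
delta tool [-0.008   0.0023  0.0926] at [ 0.479  -0.1422  0.2846] yaw of y 1.5484 F [ 0.3 -0.5 -0.6] t 37.1 gap 0.0001
```

View pics/w13.png

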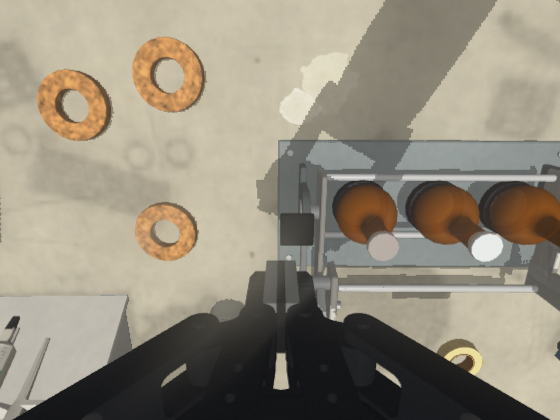

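The wrist view shows the trigger pad at px (297,229) and the stoppers reasonably centred. The closed fingers are just behind the pad. Now I press it, staying outboard of the keeper arm.

```bash
python3 jog.py '[[-0.006,0.003,0.03,0],[0,0,0.03,0],[0,0,0.025,0],[0,0,0,0],[0,0,0,0]]' 0|sed -n '2p;4p'; python3 to.py .486 -.139 .172
```

```text
position: [0.4854, -0.1399, 0.2007]
ft_force: [0.4, -0.2, 1.1]
delta tool [-0.0006  0.0009  0.0287] at [ 0.4854 -0.1399  0.2007] yaw of y 1.548 F [ 0.4 -0.2  1.1] t 37.6 gap 0.0003
```

```bash
python3 jog.py '[[0,0,0.008,0],[0,0,0.006,0],[0,0,0.006,0],[0,0,0.004,0],[0,0,0.002,0],[0,0,0,0]]' 0|sed -n '2p;4p'
```

```text
position: [0.485, -0.1405, 0.1739]
ft_force: [-2.0, -1.5, 1.0]
```

```bash
python3 jog.py '[[0,0,0,0],[0,0,0,0],[0,0,0,0],[0,0,-0.03,0],[0,0,-0.04,0],[0,0,-0.03,0],[0,-0.03,0,0],[0,0,0,0]]' 0|sed -n '1,2p;4p'; python3 look.py top top14 >/dev/null; python3 look.py wrist w14 >/dev/null; python3 tilt.py wrist:w14; python3 -c "
import cv2,numpy as np
a=cv2.imread('pics/top14.png')[150:270,170:430];b=cv2.resize(cv2.imread('pics/w14.png'),(400,300))
cv2.imwrite('pics/c14.png',np.vstack([cv2.resize(a,(640,295),interpolation=2),cv2.copyMakeBorder(b,0,0,120,120,0)]))"
```

```text
t: 39.0
position: [0.4845, -0.1723, 0.2742]
ft_force: [-0.2, -0.1, 0.3]
bulb 1089 [0.5219 0.1189 0.0829] off seat mm [ 0.8 -0.3 -0.1] stopper [nan nan nan] off mm [nan nan]
bulb 1932 [0.5197 0.0338 0.0826] off seat mm [ 0.7 -0.8 -0.4] stopper [0.5084 0.0294 0.1664] off mm [-11.3  -4.4]
bulb 2121 [ 0.5174 -0.0513  0.0824] off seat mm [ 0.4 -0.9 -0.6] stopper [ 0.5062 -0.056   0.1656] off mm [-11.2  -4.6]
```

View pics/c14.png

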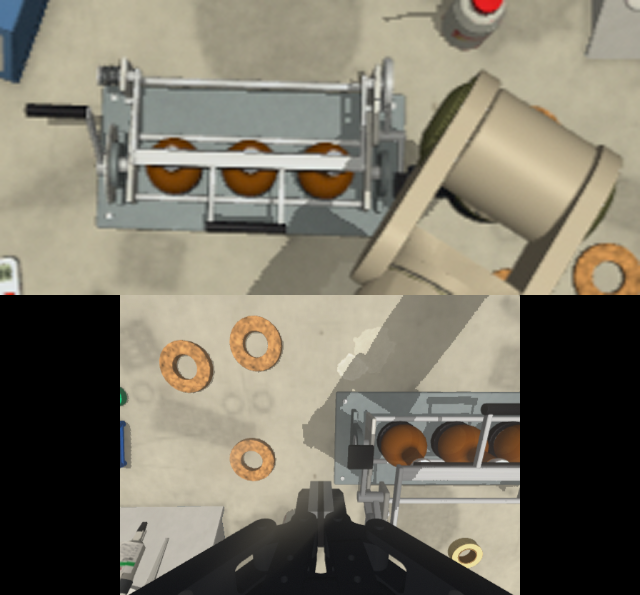

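The keeper is down across the three stoppers with its grip at crop px (245,227), and the bulbs are still seated. Next is the lever.

```bash
python3 jog.py '[[0,0,-0.01,0.1428],[0,0,0,0.1428],[0,0,0,0.1428],[0,0,0,0.1428],[0,0,0,0.1428],[0,0,0,0.1428],[0,0,0,0.1428],[0,0,0,0.1428]]' 0.05|sed -n '2p'; python3 jog.py '[[0,0,0,0.1428],[0,0,0,0.1428],[0,0,0,0.1428],[0,0,0,0],[0.03,0,0,0],[0.037,0.01,0,0],[0.037,0.01,0,0],[0.037,0.01,0,0]]' |sed -n '2p'; python3 jog.py '[[0.037,0.01,0,0],[0.037,0.01,0,0],[0.037,0.01,0,0],[0.037,0.01,0,0],[0.037,0.01,0,0],[0.037,0.01,0,0],[0.02,0,0,0],[0,0,0,0]]' |sed -n '2p'; python3 jog.py '[[0,0,0,0],[0,0,0,0]]' |sed -n '2p';python3 look.py wrist w15 >/dev/null; python3 look.py top top15 >/dev/null
python3 - <<'E'
from geo import *
import cv2
for n,t in (('wrist','w15'),('top','top15')):
    P,im=cloud(t,n)
    for nm,k in (('lever',(abs(P[...,0]-.567)<.03)&(P[...,1]>.18)&(P[...,1]<.29)&(abs(P[...,2]-.19)<.016)),('kgrip',(abs(P[...,0]-.45)<.03)&(abs(P[...,1]-.036)<.05)&(abs(P[...,2]-.172)<.025))):
        k=k&(im.max(2)<75); w=P[k]
        if len(w)>30: print(n,nm,len(w),np.median(w,0).round(4),((w.min(0)+w.max(0))/2).round(4),np.ptp(w,0).round(4),'ztop',np.percentile(w[:,2],97).round(4))
E
python3 to.py .567 .235 .25
```

```text
position: [0.4843, -0.1694, 0.2833]
position: [0.5177, -0.0282, 0.2837]
position: [0.5828, 0.2132, 0.283]
position: [0.5833, 0.2096, 0.2839]
wrist lever 1721 [0.568  0.2331 0.1983] [0.5663 0.2311 0.1881] [0.0169 0.0628 0.0264] ztop 0.2002
wrist kgrip 332 [0.4521 0.017  0.1794] [0.4539 0.0178 0.1767] [0.018  0.039  0.0099] ztop 0.1812
top kgrip 132 [0.4506 0.0329 0.1793] [0.4508 0.0354 0.1774] [0.0106 0.0813 0.0146] ztop 0.1836
delta tool [ 0.0251 -0.0171  0.0341] at [0.5834 0.2095 0.2841] yaw of y -0.0241 F [ 0.3  0.7 -0.7] t 41.8 gap 0.0498
```

```bash
python3 jog.py '[[0.027,-0.0168,0,0],[0,0,0.03,0],[0,0,0,0],[0,0,0,0]]' |sed -n '2p'; python3 to.py .567 .236 .1735
```

```text
position: [0.5674, 0.237, 0.2544]
delta tool [-0.001  -0.0004  0.0809] at [0.5674 0.237  0.2544] yaw of y -0.0244 F [ 0.9 -0.4 -0.1] t 42.2 gap 0.0497
```

```bash
python3 jog.py '[[0,0,0.03,0],[0,0,0.025,0],[0,0,0.016,0],[0,0,0.008,0],[0,0,0,0],[0,0,0,0]]' |sed -n '2p;4p'; python3 jog.py '[[0,0,0,0],[0,0,0,0],[0,0,0,0],[0,0,0,0],[0,0,0,0]]' 0; python3 -c "
import numpy as np
a=np.radians(np.linspace(20,-20,13)); print(np.c_[np.diff(125*np.sin(a)),-np.diff(125*np.cos(a))].round(2))"
```

```text
position: [0.568, 0.2376, 0.1763]
ft_force: [0.3, -0.1, 0.1]
t: 43.3
position: [0.568, 0.2378, 0.1759]
ee_rot: [[0.024, 1.0, 0.003], [1.0, -0.024, 0.0], [0.0, 0.003, -1.0]]
ft_force: [3.6, 0.5, 6.1]
finger_gap: 0.0121
grasp_force: 58.6
[[-6.9  -2.29]
 [-7.02 -1.88]
 [-7.12 -1.47]
 [-7.19 -1.05]
 [-7.24 -0.63]
 [-7.27 -0.21]
 [-7.27  0.21]
 [-7.24  0.63]
 [-7.19  1.05]
 [-7.12  1.47]
 [-7.02  1.88]
 [-6.9   2.29]]
```

```bash
python3 jog.py '[[0,-0.0035,-0.0012,0],[0,-0.0034,-0.0011,0],[0,-0.007,-0.0019,0],[0,-0.0071,-0.0015,0],[0,-0.0072,-0.001,0],[0,-0.0072,-0.0006,0],[0,-0.0073,-0.0002,0]]' | sed -n '2p;4,5p';python3 jog.py '[[0,-0.0073,0.0002,0],[0,-0.0072,0.0006,0],[0,-0.0072,0.001,0],[0,-0.0071,0.0015,0],[0,-0.007,0.0019,0],[0,-0.0035,0.0011,0],[0,-0.0034,0.0012,0],[0,0,0,0]]' | sed -n '2p;4,5p'; python3 to.py .482 .236 .1735; python3 look.py scene sc16 >/dev/null
```

```text
position: [0.527, 0.239, 0.1849]
ft_force: [8.7, -0.4, 20.5]
finger_gap: 0.0119
position: [0.4833, 0.2401, 0.1772]
ft_force: [1.5, 0.2, 13.2]
finger_gap: 0.0116
delta tool [-0.0042 -0.0012  0.0037] at [0.4833 0.2401 0.1772] yaw of y -0.0236 F [ 1.5  0.2 13.2] t 44.8 gap 0.0116
```

View pics/sc16.png

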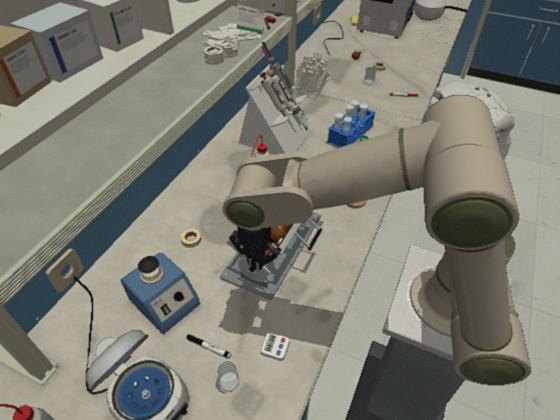

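The scene view shows the cradle tilted forward, with the arm still at the lever near px (255,240). The lever moved 85 mm, which is about 40°. Holding for 5.6 s.

```bash
Z='[0,0,0,0]'; for i in 1 2 3 4 5 6 7; do python3 jog.py '[[0,0,0,0],[0,0,0,0],[0,0,0,0],[0,0,0,0],[0,0,0,0],[0,0,0,0],[0,0,0,0],[0,0,0,0]]' | sed -n '1,2p;5p' ; done | tail -3; python3 look.py wrist w17 >/dev/null
```

```text
t: 50.45
position: [0.4833, 0.2401, 0.1772]
finger_gap: 0.0118
```

```bash
python3 jog.py '[[0,0.0034,-0.0012,0],[0,0.0035,-0.0011,0],[0,0.007,-0.0019,0],[0,0.0071,-0.0015,0],[0,0.0072,-0.001,0],[0,0.0072,-0.0006,0],[0,0.0073,-0.0002,0]]' | sed -n '2p;4,5p';python3 jog.py '[[0,0.0073,0.0002,0],[0,0.0072,0.0006,0],[0,0.0072,0.001,0],[0,0.0071,0.0015,0],[0,0.007,0.0019,0],[0,0.0034,0.0011,0],[0,0.0035,0.0012,0],[0,0,0,0]]' | sed -n '2p;4,5p'; python3 to.py .568 .238 .176
```

```text
position: [0.5239, 0.239, 0.1835]
ft_force: [-6.1, -1.0, 12.0]
finger_gap: 0.0121
position: [0.5682, 0.2378, 0.1744]
ft_force: [5.9, 2.3, -3.8]
finger_gap: 0.0118
delta tool [ 0.0002 -0.0002 -0.0016] at [0.5682 0.2378 0.1744] yaw of y -0.024 F [ 5.9  2.3 -3.8] t 52.0 gap 0.0118
```

```bash
python3 jog.py '[[0,0.002,0.0005,0],[0,0.001,0.0005,0],[0,0,0,0],[0,0,0,0]]' | sed -n '2p;4,5p'; python3 jog.py '[[0,-0.001,0,0],[0,0,0,0],[0,0,0,0],[0,0,0,0]]' 0.05| sed -n '2p;4,5p'; python3 jog.py '[[0,0,-0.03,0],[0,0,-0.04,0],[0,0,-0.04,0],[0.03,-0.02,0,0],[0.03,-0.02,0,0],[0.03,-0.03,0,0],[0,-0.03,0,0],[0,0,0,0]]' | sed -n '2p;4p'; python3 look.py top top18>/dev/null; python3 look.py scene sc18>/dev/null; python3 tilt.py top:top18;  python3 - <<'E'
from geo import *
P,im=cloud('top18','top')
for nm,k in (('lever',(abs(P[...,0]-.567)<.03)&(P[...,1]>.18)&(P[...,1]<.29)&(abs(P[...,2]-.19)<.016)),('kgrip',(abs(P[...,0]-.45)<.03)&(abs(P[...,1]-.036)<.05)&(abs(P[...,2]-.172)<.025))):
    w=P[k&(im.max(2)<75)]; print(nm,len(w),np.median(w,0).round(4)) if len(w)>20 else 0
E
```

```text
position: [0.569, 0.2378, 0.1741]
ft_force: [-7.6, 0.0, 4.4]
finger_gap: 0.0118
position: [0.5693, 0.2376, 0.1738]
ft_force: [-0.3, 0.1, -0.4]
finger_gap: 0.0504
position: [0.4687, 0.3312, 0.2845]
ft_force: [-0.8, -1.1, 0.2]
bulb 195 [0.5226 0.1186 0.0818] off seat mm [ 1.5 -0.6 -1.2] stopper [0.5393 0.1293 0.1656] off mm [16.6 10.7]
bulb 188 [0.5202 0.0335 0.0819] off seat mm [ 1.2 -1.1 -1.1] stopper [0.531  0.0297 0.1654] off mm [10.8 -3.7]
bulb 199 [ 0.5179 -0.0514  0.082 ] off seat mm [ 0.9 -1.  -1. ] stopper [ 0.5287 -0.0578  0.166 ] off mm [10.8 -6.5]
lever 116 [0.5675 0.2279 0.1979]
kgrip 132 [0.4506 0.0329 0.1789]
```

View pics/top18.png

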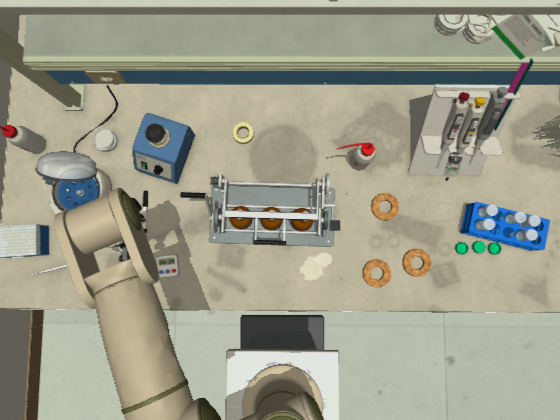

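The top view shows the cradle level with the lever back where it started (px 193,195), keeper down, three bulbs seated, and the timer, marker and wash bottle unmoved. The gripper is clear.

```bash
python3 -c "
from bench import arm, cams, ticket
print(ticket.job_done())"
```

```text
the job is handed in; nothing more can be done
None
```

The job is handed in: keeper cocked, all three flasks seated, keeper tripped onto the stoppers, cradle held at about 40° for 5.6 s, then returned level with the robot clear; the hand-in gave no verdict.

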